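# Hang up the V-block's screw clamp and hold a turned stem home in the V

## Robot

A 7-joint arm with a two-finger parallel gripper is mounted at the origin on the work surface. World frame = base frame: x ahead of the robot, y to its left, z up, the work surface at z = 0. Lengths are in mm, angles in rad, forces in N, time in s.
With the tool pointing down it reaches from about 400 to 875 mm from the base axis. Payload 4.4 kg.
Tool frame: the origin (TCP) lies at the very end of the fingers, on their centre line; the grasp point (between the pads) lies 19 mm behind it; z points along the fingers, y is the direction in which the jaws open and shut (so a half turn about z gives the same grasp; the last joint's range is limited). The gripper opens to 85 mm and grips with 20 to 120 N. Pads are 22 mm wide; open, the fingers measure 114 mm over their backs; the gripper's body (76 mm by 85 mm) begins 54 mm behind the grasp point. The pads swing forward as they close: fully open they stand 13 mm farther back than shut.
Start: joints at [-0.066, 0.628, 0.038, 1.517, -0.027, 0.996, -0.02], TCP at [650.014, 0.027, 231.313] pointing down, gripper open.
Joint ranges: [-3.06, 3.06], [-0.37, 2.12], [-1.25, 1.32], [0.18, 2.47], [-1.1, 4.24], [0.23, 1.98], [-2.94, 2.94]. Speed limits (rad/s): [2.57, 2.57, 3.14, 3.14, 3.14, 3.14, 3.14].

## Interface

Orientations are given as [roll, pitch, yaw] about the fixed x, y, z axes, in that order (R = Rz(yaw) Ry(pitch) Rx(roll)).
In Python, from cell import read_state, get_image, calibration, finish_job gives the robot as it stands. The module is installed in compiled form; this text tells all that it offers.
- The arm moves only by the tool apply_moves, never from a script. Its argument "increments" is a list of rows, each an object of numbers: "tx", "ty", "tz": the shift along the world's x, y, z in m; "rx", "ry", "rz": the turn, a rotation vector about the world's x, y, z in units of 5 degrees (1.0 is 5 degrees); "claw": the finger opening in m, from 0 to 0.0854. In form: [{"tx": .., "ty": .., "tz": .., "rx": .., "ry": .., "rz": .., "claw": ..}, ...]. A call has 1 to 12 rows; each row is the pose to reach, as a shift and turn from the pose commanded when the call began; what a row does not reach only later rows make up. A row lasts 1/10 s, in which the tool goes at most 50 mm and 8.59 degrees, less where a joint would pass 70% of its speed; a pose out of reach is approached as far as the arm can. A call with a gripper value outside its range is refused whole. The fingers move at their own pace and stop on an object; the grip force is fixed at half the most. Time passes only in rows, so rows that repeat a pose let the fingers close. It gives the time, the measured TCP pose, the force and the opening at its end, in the units of the state.
- read_state(): the state, without advancing time (a new reading comes with each control period).
- get_image(name): name is "scene" or "side" or "wrist"; returns the picture (400x640x3 uint8, red, green, blue); there is no depth.
- calibration(name): a dict with "camera_matrix" (3x3 intrinsics, pixels), "origin" and "attitude" of the camera in the world. Camera axes: x right, y up, looking along -z (the intrinsics and any distortion apply to the point x, -y, -z); pixel columns grow to the right and rows downward; lengths in mm; the calibration is good to about 2 mm. A picture is of the moment at which its call begins: read the wrist's pose just before it. calibration takes no time and is no camera call; for the wrist camera it gives the pose at the moment of the call.
- finish_job(): hands the job in, once; it reports no verdict.
The state is a dict: "clock": time; "qpos": joint angles; "qd": joint speeds; "tau": joint torques, N m; "eef_pos": TCP position; "tool_rot": TCP orientation; "force": force on the tool from outside, world axes, zero at the start; "torque": the same for the moment, N m; "width": finger opening in mm.
Only numpy, scipy, OpenCV 4.12 (cv2) and the standard library are available. Lean on these libraries where they do the work, as an engineer would, in place of code of your own. Each camera call takes 0.05 s, during which the arm holds its last target. There are 200 camera calls.

## Task

The steel screw clamp would bruise this old stem, so slide the clamp off the open end of the V-block and hang it astride the tool bar. Then take the turned wooden stem from its rest, lay it along the V-block with its plain foot up against the end stop and the spigot pointing out at the open end, and press it down so that it bears on both sides of the V, with a good kilogram's push but never forcing it. Finish still holding it pressed there, ready for me to mark it, and leave the other things on the bench alone.

Things in the scene. Friction and masses are not known exactly. Their poses are not given: they have to be found in the camera images.
- vblock: Grey cast-iron V-block fixed on the bench, 60 wide (x) x 100 long (y) x 50 mm high; origin under its centre. A 90 degree V, 38 mm wide, 19 mm deep, runs along y in its top. An aluminium end stop (48 wide, 8 thick, 85 mm high) is on its +y end, inner face at y = +50 mm; the -y end is open. Each side has a full-length clamp groove, 18 to 32 mm above the bench, 9 mm deep, open at -y.
- flank_a: The sloping face of the V on the block's +x side, ground and oiled (friction with the stem about 0.35); origin and axes as the V-block.
- flank_b: The sloping face of the V on the block's -x side, finished alike; origin and axes as the V-block.
- seat (a point): Where the stem's barrel centre (stem_mid) is when the stem is fully home in the V with its foot against the stop: on the V's middle line, 10 mm from the block's centre towards the open end, 62 mm above the bench, 12 mm over the block's top. Axes as the V-block, y towards the stop.
- yoke_grip (a point): Centre of the steel clamp yoke's crossbar, which is 80 long (x) x 20 wide (y, along the V) x 14 mm high; z up. At the start it stands across the V-block, 101 mm above the bench. Legs reach 83 mm below this point. A screw with a round knob, 18 mm across, rises to 33 mm above it; the screw's 14 mm pad ends 11 mm below it.
- yoke: The same yoke, an inverted U of about 0.35 kg: 80 mm wide outside, 66 mm between the legs; feet 8 mm high turn in, 49 mm apart, and stand on the V-block's groove floors with 6 mm free above them, so it must slide along the block past the open (-y) end before it can be lifted. Origin midway between the feet's undersides; axes as yoke_grip.
- bar_mid (a point): Tool bar: a fixed horizontal steel bar, 12 mm thick and 180 mm long between two end posts, running along y; this point is the middle of the bar on its axis, 160 mm above the bench, z up. A yoke astride it with the screw's pad on the bar has its crossbar's centre about 17 mm above this point, with its own y along the bar.
- bar: The same tool bar with its posts; origin on the bench under the middle of the bar, y along the bar.
- stem_mid (a point): Turned dark wooden stem with thin brass rings, about 0.14 kg, lying on its side in its rest: centre of the barrel, 28 mm above the bench. Barrel 44 mm diameter x 120 mm long along y; +y points to the plain flat foot, and on the other end a pale spigot of 20 mm diameter sticks out 25 mm. It can roll about y, so its x and z may point anywhere round the axis.
- stem: The same stem; origin on the barrel's surface beside its centre.
- rest: Plywood rest fixed on the bench, 90 x 170 mm, 8 mm thick, with two grey battens along y, 110 mm long, 39 mm apart and 10 mm high (tops 18 mm above the bench), between which the stem lies; origin under its centre.
- bottle: White plastic bottle, 44 mm diameter, 85 mm high; origin under its base. Leave alone.
- jar: Glass jar with brass lid, 60 mm diameter, 65 mm high; origin under its base. Leave alone.
- knop: Ribbed dark wooden knop, 120 mm diameter, 46 mm high; origin under its base. Leave alone.
- visor: Headband magnifier lying on the bench, about 190 x 170 mm, 60 mm high; origin under the middle of its band. Leave alone.
Not all that is in view belongs to the job. Of the things that look like the stem, the middle-sized one is meant.

How it is judged:
By the outcome, as a careful person would: the job done as asked, in the order asked, and still so for the second after the job is handed in, while the arm keeps its last pose, push and grip.
It also fails if it takes over 64 s, if anything falls off the work surface, if the arm or the gripper's body presses on something with over 40 N, if the wrist force passes 120 N, or if a joint passes its speed limit or range.

## Working session

There is one attempt and no reset: what is moved stays moved. The work goes in short steps, Python scripts to look and compute and a tool call to move; the robot and the scene stay as the last step left them, time stands still between calls to the robot, and variables do not carry over. Pictures are saved under pics/ and viewed, about 8 in all and at most 12, crops included, and the job is handed in when it is done.

Besides the shell and the picture viewer there is one more tool, called after "Call:" as name([rows], argument=value, ...), one row to a line, values as JSON. apply_moves: Moves the arm, as the interface text tells. Its arguments: {"type":"object","properties":{"increments":{"type":"array"}},"required":["increments"]}

```bash
mkdir -p pics
cat > h.py <<'E'
import numpy as np,cv2
from cell import *
def cam(n):
    c=calibration(n); return c
def save(n,f):
    im=get_image(n); cv2.imwrite('pics/'+f,cv2.cvtColor(im,cv2.COLOR_RGB2BGR)); return im
E
python3 - <<'E'
from h import *
for n in ['scene','side','wrist']:
    c=calibration(n); print(n,c)
    save(n,n+'0.png')
print(read_state())
E
```

```text
scene {'camera_matrix': array([[426.87053723,   0.        , 315.52278798],
       [  0.        , 426.87053723, 214.97267259],
       [  0.        ,   0.        ,   1.        ]]), 'origin': array([1197.21849523, -188.39242983, 1069.51180367]), 'attitude': array([ 0.64729963, -0.01195641,  1.34649106])}
side {'camera_matrix': array([[386.08438005,   0.        , 311.43458198],
       [  0.        , 386.08438005, 199.03644534],
       [  0.        ,   0.        ,   1.        ]]), 'origin': array([ 132.20977277, -757.36639345,  875.72347818]), 'attitude': array([ 0.84176043, -0.01665997, -0.419155  ])}
wrist {'camera_matrix': array([[313.64863096,   0.        , 325.00895429],
       [  0.        , 313.64863096, 199.71031459],
       [  0.        ,   0.        ,   1.        ]]), 'origin': array([649.91181238,  71.76537898, 372.41607909]), 'attitude': array([-0.28651882,  0.00100918, -0.00037751])}
{'clock': 0.15, 'qpos': array([-0.06578554,  0.62914414,  0.03845908,  1.51810265, -0.02700738,
        0.99630186, -0.02000285]), 'qd': array([ 0.00039564, -0.00210159,  0.00110652, -0.00341218, -0.00049654,
       -0.00037335,  0.00096529]), 'tau': array([ 2.19518879e-03, -5.63800478e+01,  1.22790758e+00, -1.93650573e+01,
        1.11919764e-02,  7.40401709e-03, -1.44664841e-05]), 'eef_pos': array([6.49542803e+02, 2.00853242e-02, 2.30605147e+02]), 'tool_rot': array([-3.14015470e+00,  6.60506821e-06,  1.57076717e+00]), 'force': array([-0.29966859,  0.42789207,  0.39548862]), 'torque': array([0.00187791, 0.0228783 , 0.02436326]), 'width': 85.46954824662764}
```

View pics/scene0.png

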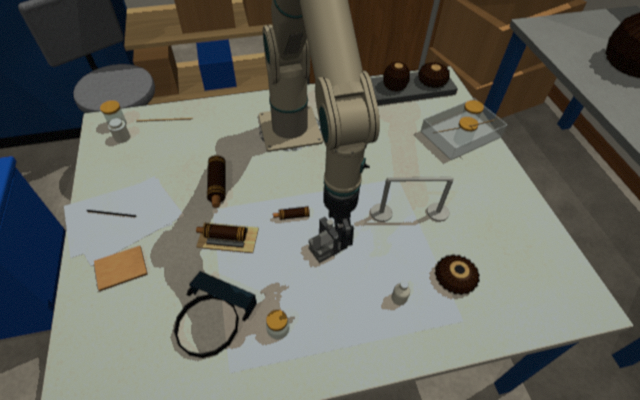

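View pics/side0.png

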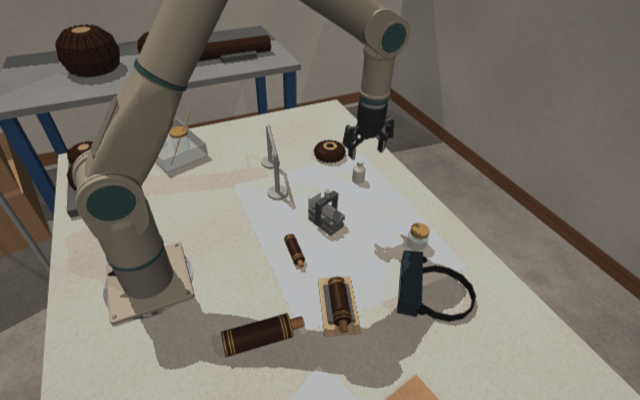

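```bash
cat >> h.py <<'E'
from scipy.spatial.transform import Rotation as R
def ray(c,u,v):
    K=c['camera_matrix']; d=np.array([(u-K[0,2])/K[0,0],-(v-K[1,2])/K[1,1],-1.])
    return R.from_euler('xyz',c['attitude']).apply(d)
def onz(c,u,v,z):
    d=ray(c,u,v); o=c['origin']; return (o+d*(z-o[2])/d[2]).round(1)
def proj(c,p):
    q=R.from_euler('xyz',c['attitude']).inv().apply(np.asarray(p,float)-c['origin']); K=c['camera_matrix']
    return np.stack([K[0,2]+K[0,0]*q[...,0]/-q[...,2],K[1,2]-K[1,1]*q[...,1]/-q[...,2]],-1)
def crop(f,x0,y0,x1,y1,s,out):
    im=cv2.imread('pics/'+f)[y0:y1,x0:x1]; im=cv2.resize(im,None,fx=s,fy=s,interpolation=cv2.INTER_CUBIC); cv2.imwrite('pics/'+out,im); return im
E
python3 - <<'E'
from h import *
s=calibration('scene');t=calibration('side');w=calibration('wrist')
print('bar scene posts tops',onz(s,386,180,160),onz(s,449,181,160),'bases',onz(s,382,213,0),onz(s,438,212,0))
print('bar side base',onz(t,270,162,0),onz(t,279,194,0))
print('block',onz(s,333,243,80),onz(t,326,210,60))
print('rest',onz(s,200,228,8),onz(s,257,235,8),onz(t,327,285,8),onz(t,349,330,8))
a=crop('scene0.png',190,200,350,270,5,'a.png');b=crop('side0.png',295,180,375,340,3,'b.png');
c=cv2.imread('pics/wrist0.png')[:, :]; c=cv2.resize(c,(400,250))
o=np.zeros((600,800,3),np.uint8);b=crop('side0.png',280,180,480,242,4,'b.png')[:248]
o[:350]=a;o[350:600,400:]=c
b=crop('side0.png',300,180,400,240,4,'b.png');o[350:590,:400]=b
cv2.imwrite('pics/comp.png',o)
E
```

```text
bar scene posts tops [450.2 199.6 160. ] [492.1 374.7 160. ] bases [449.  210.9   0. ] [483.2 386.    0. ]
bar side base [485.5 387.    0. ] [452.2 199.8   0. ]
block [575.8  15.2  80. ] [537.    7.7  60. ]
rest [ 391.1 -351.1    8. ] [ 453.6 -186.1    8. ] [ 437.6 -210.8    8. ] [ 429.6 -351.6    8. ]
```

View pics/comp.png

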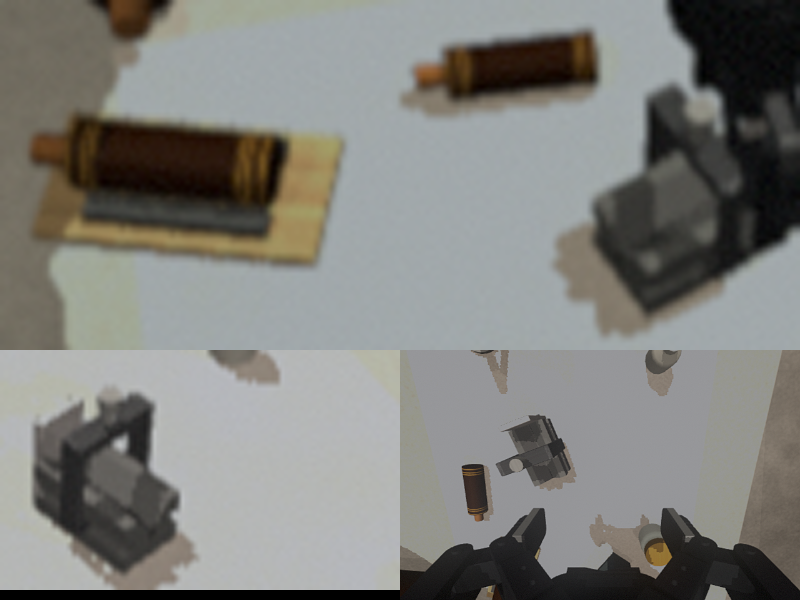

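Call:
apply_moves([
  {"tx": -0.05, "ty": -0.03},
  {"tx": -0.1, "ty": -0.08},
  {"tx": -0.1, "ty": -0.08},
  {"tx": -0.1, "ty": -0.08},
  {"tx": -0.1, "ty": -0.08},
])

```text
$.increments[0]: bad value
```

Run:
```python
from h import *
import pickle
C={n:calibration(n) for n in ['scene','side','wrist']}
for n in C: save(n,n+'1.png')
pickle.dump(C,open('c1.pkl','wb'))
a=cv2.imread('pics/wrist1.png');cv2.imwrite('pics/w1.png',cv2.resize(a[:,60:560],(800,600))[:600] if 0 else cv2.resize(a,(800,500),interpolation=cv2.INTER_CUBIC))
print(C['wrist'])
```

```text
{'camera_matrix': array([[313.64863096,   0.        , 325.00895429],
       [  0.        , 313.64863096, 199.71031459],
       [  0.        ,   0.        ,   1.        ]]), 'origin': array([649.966928  ,  71.76380782, 372.53578853]), 'attitude': array([-0.28651165,  0.00075211, -0.00038195])}
```

View pics/w1.png

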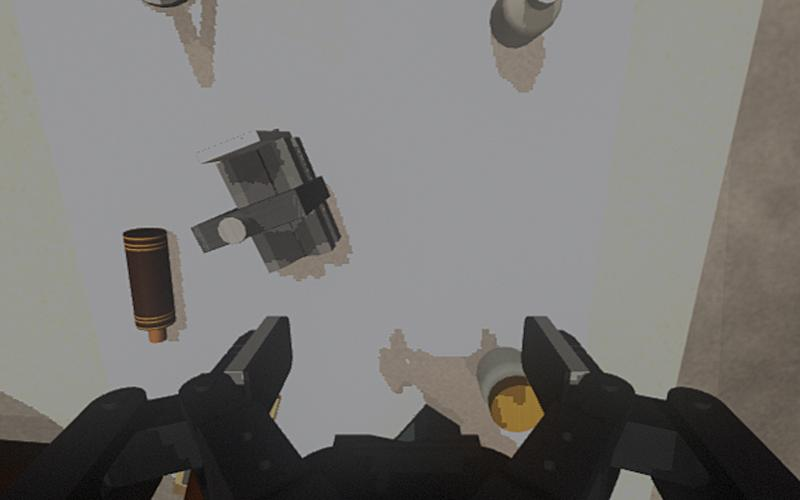

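Run:
```python
from h import *
w=calibration('wrist')
f=lambda u,v,z:onz(w,u/1.25,v/1.25,z)
print('bar corners',[f(*p,108) for p in [(191,228),(205,252),(329,197),(321,178)]],'knob',f(231,230,134))
print('stop',[f(*p,85) for p in [(197,153),(201,163),(260,138),(257,130)]])
print('block open',f(270,272,50),f(331,245,50),'V',f(303,262,31))
```

```text
bar corners [array([500.9,   9.4, 108. ]), array([508.1,  -8. , 108. ]), array([597.8,  30.9, 108. ]), array([593.1,  43.7, 108. ])] knob [540.4  14.2 134. ]
stop [array([500.8,  58.9,  85. ]), array([502.6,  51.9,  85. ]), array([546.8,  69.2,  85. ]), array([545.3,  74.6,  85. ])]
block open [531.1 -43.7  50. ] [585.7 -19.2  50. ] V [555.3 -40.8  31. ]
```

Call:
apply_moves([
  {"tx": -0.05, "ty": -0.04, "tz": 0, "rx": 0, "ry": 0, "rz": 0, "claw": 0.085},
  {"tx": -0.1, "ty": -0.08, "tz": 0, "rx": 0, "ry": 0, "rz": 0, "claw": 0.085},
  {"tx": -0.1, "ty": -0.08, "tz": 0, "rx": 0, "ry": 0, "rz": 0, "claw": 0.085},
  {"tx": -0.1, "ty": -0.08, "tz": 0, "rx": 0, "ry": 0, "rz": 0, "claw": 0.085},
  {"tx": -0.1, "ty": -0.08, "tz": 0, "rx": 0, "ry": 0, "rz": 0, "claw": 0.085},
])

```text
clock: 0.8
eef_pos: [550.4, -80.1, 231.8]
tool_rot: [3.14, -0.0, 1.57]
force: [0.4, 0.9, 0.3]
width: 85.1
```

Run:
```python
from h import *
import pickle
C={n:calibration(n) for n in ['scene','side','wrist']}
for n in C: save(n,n+'1.png')
pickle.dump(C,open('c1.pkl','wb'))
a=cv2.imread('pics/wrist1.png');o=np.zeros((600,800,3),np.uint8)
o[:400]=cv2.resize(a,(800,500),interpolation=cv2.INTER_CUBIC)[:400]
o[400:]=crop('scene1.png',190,212,350,252,5,'a.png')
cv2.imwrite('pics/w1.png',o)
print(C['wrist'])
```

```text
{'camera_matrix': array([[313.64863096,   0.        , 325.00895429],
       [  0.        , 313.64863096, 199.71031459],
       [  0.        ,   0.        ,   1.        ]]), 'origin': array([550.46937313,  -8.43307623, 373.72127388]), 'attitude': array([-0.28614283, -0.00196805, -0.00141584])}
```

View pics/w1.png

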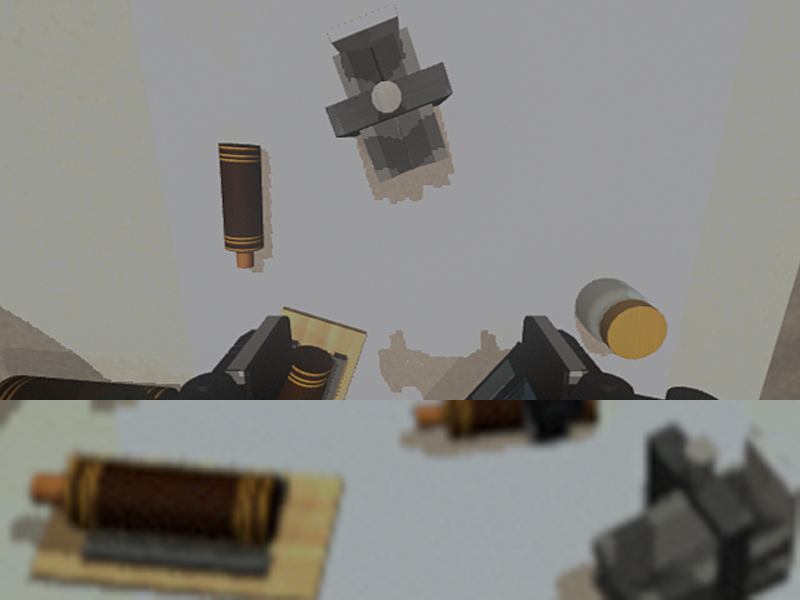

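Call:
apply_moves([
  {"tx": -0.08, "ty": 0.285, "tz": 0.05, "rx": 0, "ry": 0, "rz": 0, "claw": 0.085},
  {"tx": -0.08, "ty": 0.285, "tz": 0.05, "rx": 0, "ry": 0, "rz": 0, "claw": 0.085},
  {"tx": -0.08, "ty": 0.285, "tz": 0.05, "rx": 0, "ry": 0, "rz": 0, "claw": 0.085},
  {"tx": -0.08, "ty": 0.285, "tz": 0.05, "rx": 0, "ry": 0, "rz": 0, "claw": 0.085},
  {"tx": -0.08, "ty": 0.285, "tz": 0.05, "rx": 0, "ry": 0, "rz": 0, "claw": 0.085},
  {"tx": -0.08, "ty": 0.285, "tz": 0.05, "rx": 0, "ry": 0, "rz": 0, "claw": 0.085},
  {"tx": -0.08, "ty": 0.285, "tz": 0.05, "rx": 0, "ry": 0, "rz": 0, "claw": 0.085},
  {"tx": -0.08, "ty": 0.285, "tz": 0.05, "rx": 0, "ry": 0, "rz": 0, "claw": 0.085},
  {"tx": -0.08, "ty": 0.285, "tz": 0.05, "rx": 0, "ry": 0, "rz": 0, "claw": 0.085},
])

```text
clock: 1.85
eef_pos: [470.4, 204.2, 281.0]
tool_rot: [-3.141, 0.001, 1.57]
force: [0.3, -0.9, 0.6]
width: 84.7
```

Run:
```python
from h import *
import pickle
C={n:calibration(n) for n in ['scene','side','wrist']}
for n in C: save(n,n+'2.png')
pickle.dump(C,open('c2.pkl','wb'))
a=cv2.imread('pics/wrist2.png');o=np.zeros((600,800,3),np.uint8)
o[:350]=cv2.resize(a,(800,500),interpolation=cv2.INTER_CUBIC)[:350]
o[350:,:400]=crop('side2.png',310,260,374,300,6.25,'a.png')
o[350:,400:]=crop('side2.png',300,180,364,220,6.25,'a.png')
cv2.imwrite('pics/w2.png',o)
c1=pickle.load(open('c1.pkl','rb'))['wrist']
f=lambda u,v,z:onz(c1,u/1.25,v/1.25,z)
print('bar',[f(*p,108) for p in [(326,107),(445,63)]],'knob',f(386,97,134))
print('stop',[f(*p,85) for p in [(332,42),(327,30),(393,7),(398,18)]])
print('open',f(384,182,50),f(449,157,50))
print(read_state()['eef_pos'])
```

```text
bar [array([499.8,   8.3, 108. ]), array([575.1,  33.9, 108. ])] knob [539.4  12.  134. ]
stop [array([501.8,  50.4,  85. ]), array([498.9,  57.5,  85. ]), array([542.5,  70.9,  85. ]), array([545.7,  64.5,  85. ])]
open [532.8 -45.9  50. ] [585.5 -26.   50. ]
[470.51360732 203.50982295 281.00364958]
```

View pics/w2.png

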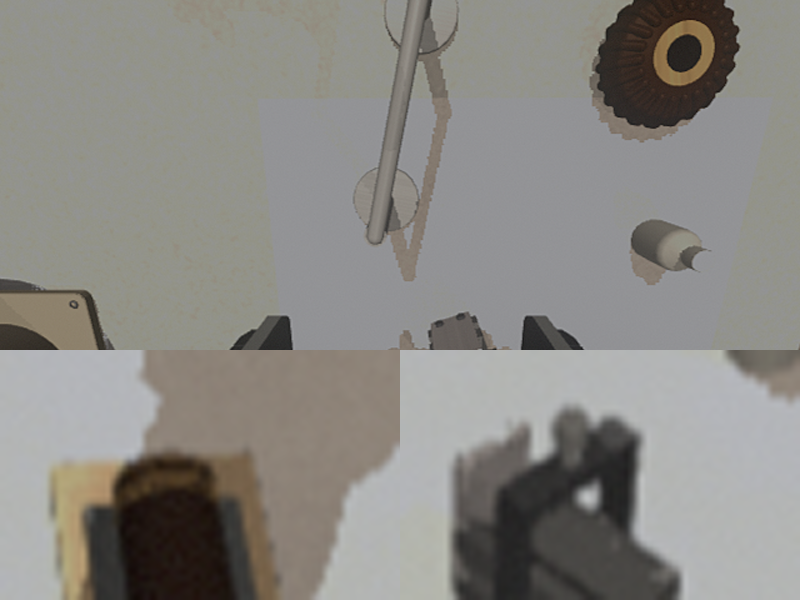

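Call:
apply_moves([
  {"tx": 0.07, "ty": -0.19, "tz": -0.02, "rx": 0, "ry": 0, "rz": -13.9, "claw": 0.046},
  {"tx": 0.07, "ty": -0.19, "tz": -0.02, "rx": 0, "ry": 0, "rz": -13.9, "claw": 0.046},
  {"tx": 0.07, "ty": -0.19, "tz": -0.02, "rx": 0, "ry": 0, "rz": -13.9, "claw": 0.046},
  {"tx": 0.07, "ty": -0.19, "tz": -0.02, "rx": 0, "ry": 0, "rz": -13.9, "claw": 0.046},
  {"tx": 0.07, "ty": -0.19, "tz": -0.02, "rx": 0, "ry": 0, "rz": -13.9, "claw": 0.046},
  {"tx": 0.07, "ty": -0.19, "tz": -0.06, "rx": 0, "ry": 0, "rz": -13.9, "claw": 0.046},
  {"tx": 0.07, "ty": -0.19, "tz": -0.06, "rx": 0, "ry": 0, "rz": -13.9, "claw": 0.046},
  {"tx": 0.07, "ty": -0.19, "tz": -0.06, "rx": 0, "ry": 0, "rz": -13.9, "claw": 0.046},
  {"tx": 0.07, "ty": -0.19, "tz": -0.06, "rx": 0, "ry": 0, "rz": -13.9, "claw": 0.046},
  {"tx": 0.07, "ty": -0.19, "tz": -0.06, "rx": 0, "ry": 0, "rz": -13.9, "claw": 0.046},
  {"tx": 0.07, "ty": -0.19, "tz": -0.06, "rx": 0, "ry": 0, "rz": -13.9, "claw": 0.046},
])

```text
clock: 3.1
eef_pos: [540.2, 14.7, 221.5]
tool_rot: [3.142, -0.0, 0.36]
force: [-0.1, 1.1, 0.2]
width: 45.5
```

Run:
```python
from h import *
import pickle
c2=pickle.load(open('c2.pkl','rb'))['wrist']
f=lambda u,v,z:onz(c2,u/1.25,v/1.25,z)
print('barpts',f(376,236,160),f(382,200,166),f(419,0,166),'bases',f(386,198,3),f(421,20,3))
C={n:calibration(n) for n in ['scene','side','wrist']}
for n in C: save(n,n+'3.png')
pickle.dump(C,open('c3.pkl','wb'))
print(C['wrist']); print(read_state())
a=cv2.imread('pics/wrist3.png')
th=20.5*np.pi/180;Rz=np.array([[np.cos(th),-np.sin(th),0],[np.sin(th),np.cos(th),0],[0,0,1]])
def draw(a,c,P,o,col,Rm=Rz):
    q=proj(c,np.array(o)+np.array(P,float)@Rm.T)
    cv2.polylines(a,[np.round(q*16).astype(int)],True,col,1,cv2.LINE_AA,4)
a=cv2.resize(a,(800,500)); c=dict(C['wrist']);K=c['camera_matrix'].copy();K[:2]*=1.25;c['camera_matrix']=K
o=[541,12.5,0]
draw(a,c,[[-30,-50,50],[30,-50,50],[30,50,50],[-30,50,50]],o,(0,255,0))
draw(a,c,[[-24,50,85],[24,50,85],[24,58,85],[-24,58,85]],o,(0,255,0))
draw(a,c,[[-40,-10,108],[40,-10,108],[40,10,108],[-40,10,108]],[540,13,0],(0,0,255))
cv2.imwrite('pics/w3.png',a)
```

```text
barpts [449.8 208.3 160. ] [454.8 234.3 166. ] [478.2 349.8 166. ] bases [449.1 209.9   3. ] [485.1 379.9   3. ]
{'camera_matrix': array([[313.64863096,   0.        , 325.00895429],
       [  0.        , 313.64863096, 199.71031459],
       [  0.        ,   0.        ,   1.        ]]), 'origin': array([608.10575441,  39.45228903, 363.45948482]), 'attitude': array([-0.28685773,  0.00177537, -1.21154017])}
{'clock': 3.25, 'qpos': array([-0.30799867,  0.50262289,  0.33932915,  1.84333244, -0.21908833,
        0.83156718, -1.07131183]), 'qd': array([-2.24176703e-03,  2.24348823e-03,  4.80802448e-03, -6.06878132e-05,
       -8.67444096e-04,  1.38182898e-03, -6.16783842e-03]), 'tau': array([ 1.80649763e-02, -4.53083968e+01,  4.11230430e+00, -1.66620219e+01,
        1.22827449e-02, -1.45136855e-03,  1.20012832e-02]), 'eef_pos': array([540.13288419,  14.88678683, 221.53400294]), 'tool_rot': array([-3.14151413e+00, -5.72712354e-04,  3.58673994e-01]), 'force': array([-0.90000376, -0.65577363,  0.9257981 ]), 'torque': array([-0.02684566, -0.03390086,  0.03936509]), 'width': 46.130279564908264}
```

View pics/w3.png

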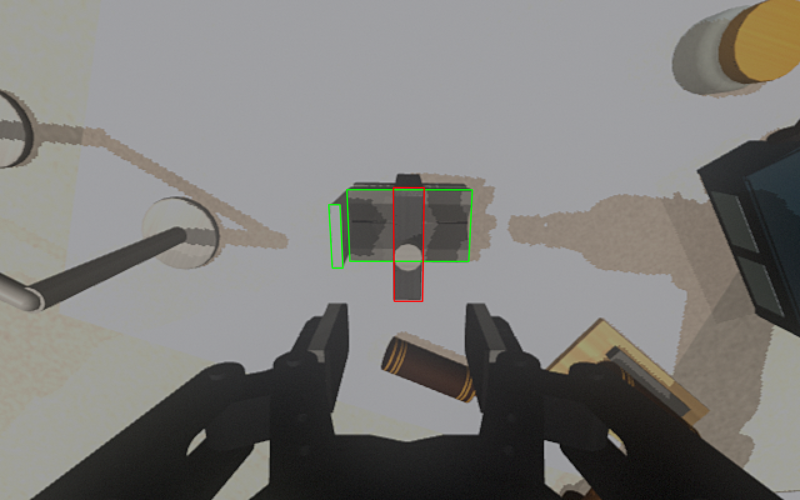

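Call:
apply_moves([
  {"tx": 0, "ty": -0.0015, "tz": -0.04, "rx": 0, "ry": 0, "rz": 0, "claw": 0.046},
  {"tx": 0, "ty": -0.0015, "tz": -0.08, "rx": 0, "ry": 0, "rz": 0, "claw": 0.046},
  {"tx": 0, "ty": -0.0015, "tz": -0.1, "rx": 0, "ry": 0, "rz": 0, "claw": 0.046},
  {"tx": 0, "ty": -0.0015, "tz": -0.115, "rx": 0, "ry": 0, "rz": 0, "claw": 0.046},
  {"tx": 0, "ty": -0.0015, "tz": -0.129, "rx": 0, "ry": 0, "rz": 0, "claw": 0.046},
  {"tx": 0, "ty": -0.0015, "tz": -0.129, "rx": 0, "ry": 0, "rz": 0, "claw": 0.046},
])

```text
clock: 3.85
eef_pos: [538.8, 13.5, 90.8]
tool_rot: [-3.14, 0.003, 0.358]
force: [-0.6, 0.5, -0.3]
width: 45.8
```

Call:
apply_moves([
  {"tx": 0, "ty": 0, "tz": 0, "rx": 0, "ry": 0, "rz": 0, "claw": 0.01},
  {"tx": 0, "ty": 0, "tz": 0, "rx": 0, "ry": 0, "rz": 0, "claw": 0.01},
  {"tx": 0, "ty": 0, "tz": 0, "rx": 0, "ry": 0, "rz": 0, "claw": 0.01},
  {"tx": 0, "ty": 0, "tz": 0, "rx": 0, "ry": 0, "rz": 0, "claw": 0.01},
  {"tx": 0, "ty": 0, "tz": 0, "rx": 0, "ry": 0, "rz": 0, "claw": 0.01},
  {"tx": 0, "ty": 0, "tz": 0, "rx": 0, "ry": 0, "rz": 0, "claw": 0.01},
  {"tx": 0, "ty": 0, "tz": 0.001, "rx": 0, "ry": 0, "rz": 0, "claw": 0.01},
  {"tx": 0, "ty": 0, "tz": 0.002, "rx": 0, "ry": 0, "rz": 0, "claw": 0.01},
  {"tx": 0, "ty": 0, "tz": 0.003, "rx": 0, "ry": 0, "rz": 0, "claw": 0.01},
  {"tx": 0, "ty": 0, "tz": 0.003, "rx": 0, "ry": 0, "rz": 0, "claw": 0.01},
])

```text
clock: 4.85
eef_pos: [539.8, 13.6, 95.1]
tool_rot: [-3.141, 0.0, 0.358]
force: [0.1, -0.6, -3.7]
width: 18.6
```

Call:
apply_moves([
  {"tx": 0.0035, "ty": -0.0094, "tz": 0, "rx": 0, "ry": 0, "rz": 0, "claw": 0.01},
  {"tx": 0.007, "ty": -0.0187, "tz": 0, "rx": 0, "ry": 0, "rz": 0, "claw": 0.01},
  {"tx": 0.0105, "ty": -0.0281, "tz": 0, "rx": 0, "ry": 0, "rz": 0, "claw": 0.01},
  {"tx": 0.014, "ty": -0.0375, "tz": 0, "rx": 0, "ry": 0, "rz": 0, "claw": 0.01},
])

```text
clock: 5.25
eef_pos: [554.4, -25.6, 95.3]
tool_rot: [3.141, -0.0, 0.357]
force: [-1.0, -0.7, -2.2]
width: 18.4
```

Call:
apply_moves([
  {"tx": 0.0035, "ty": -0.0094, "tz": 0, "rx": 0, "ry": 0, "rz": 0, "claw": 0.01},
  {"tx": 0.007, "ty": -0.0187, "tz": 0, "rx": 0, "ry": 0, "rz": 0, "claw": 0.01},
  {"tx": 0.0105, "ty": -0.0281, "tz": 0, "rx": 0, "ry": 0, "rz": 0, "claw": 0.01},
  {"tx": 0.014, "ty": -0.0375, "tz": 0, "rx": 0, "ry": 0, "rz": 0, "claw": 0.01},
  {"tx": 0.014, "ty": -0.0375, "tz": 0, "rx": 0, "ry": 0, "rz": 0, "claw": 0.01},
])

```text
clock: 5.75
eef_pos: [568.7, -63.9, 95.5]
tool_rot: [3.14, -0.001, 0.355]
force: [-0.4, 0.0, -3.8]
width: 18.6
```

Run:
```python
from h import *
for n in ['scene','side','wrist']: save(n,n+'4.png')
a=crop('scene4.png',280,190,400,290,5,'a.png');b=crop('side4.png',270,170,390,270,5,'a.png');w=cv2.resize(cv2.imread('pics/wrist4.png')[100:320,160:480],(400,275))
o=np.zeros((600,800,3),np.uint8);o[:325,:400]=cv2.resize(a,(400,333))[:325];o[:325,400:]=cv2.resize(b,(400,333))[:325];o[325:600,:400]=w
cv2.imwrite('pics/w4.png',o); print(read_state()['force'],read_state()['eef_pos'])
```

```text
[ 0.3628658  -0.00542295 -2.39261267] [567.73204707 -60.89932557  95.17735655]
```

View pics/w4.png

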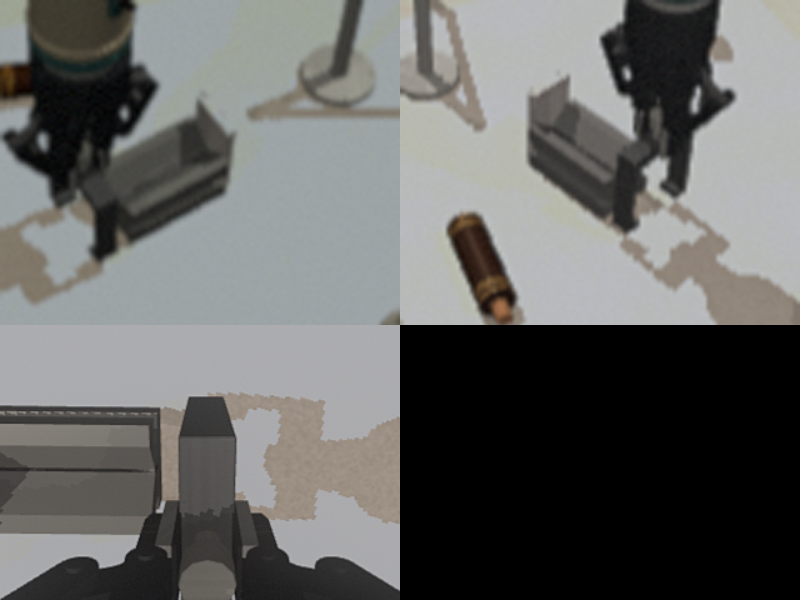

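Call:
apply_moves([
  {"tx": 0, "ty": 0, "tz": 0.03, "rx": 0, "ry": 0, "rz": 0, "claw": 0.01},
  {"tx": 0, "ty": 0, "tz": 0.06, "rx": 0, "ry": 0, "rz": 0, "claw": 0.01},
  {"tx": 0, "ty": 0, "tz": 0.095, "rx": 0, "ry": 0, "rz": 0, "claw": 0.01},
  {"tx": 0, "ty": 0, "tz": 0.13, "rx": 0, "ry": 0, "rz": 0, "claw": 0.01},
  {"tx": 0, "ty": 0, "tz": 0.165, "rx": 0, "ry": 0, "rz": -1, "claw": 0.01},
  {"tx": -0.01, "ty": 0.03, "tz": 0.18, "rx": 0, "ry": 0, "rz": -2, "claw": 0.01},
  {"tx": -0.02, "ty": 0.065, "tz": 0.18, "rx": 0, "ry": 0, "rz": -3, "claw": 0.01},
  {"tx": -0.03, "ty": 0.1, "tz": 0.18, "rx": 0, "ry": 0, "rz": -4, "claw": 0.01},
  {"tx": -0.04, "ty": 0.135, "tz": 0.18, "rx": 0, "ry": 0, "rz": -5, "claw": 0.01},
  {"tx": -0.05, "ty": 0.17, "tz": 0.18, "rx": 0, "ry": 0, "rz": -6.4, "claw": 0.01},
  {"tx": -0.06, "ty": 0.205, "tz": 0.18, "rx": 0, "ry": 0, "rz": -6.4, "claw": 0.01},
  {"tx": -0.06, "ty": 0.205, "tz": 0.18, "rx": 0, "ry": 0, "rz": -6.4, "claw": 0.01},
])

```text
clock: 7.1
eef_pos: [505.1, 151.3, 274.6]
tool_rot: [-3.138, 0.004, -0.19]
force: [0.1, 0.8, -3.0]
width: 18.3
```

Call:
apply_moves([
  {"tx": -0.01, "ty": 0.035, "tz": 0, "rx": 0, "ry": 0, "rz": 0, "claw": 0.01},
  {"tx": -0.02, "ty": 0.07, "tz": 0, "rx": 0, "ry": 0, "rz": 0, "claw": 0.01},
  {"tx": -0.03, "ty": 0.105, "tz": 0, "rx": 0, "ry": 0, "rz": 0, "claw": 0.01},
  {"tx": -0.04, "ty": 0.14, "tz": 0, "rx": 0, "ry": 0, "rz": 0, "claw": 0.01},
  {"tx": -0.04, "ty": 0.152, "tz": 0, "rx": 0, "ry": 0, "rz": 0, "claw": 0.01},
  {"tx": -0.04, "ty": 0.152, "tz": 0, "rx": 0, "ry": 0, "rz": 0, "claw": 0.01},
  {"tx": -0.04, "ty": 0.152, "tz": 0, "rx": 0, "ry": 0, "rz": 0, "claw": 0.01},
])

```text
clock: 7.8
eef_pos: [468.2, 294.0, 275.2]
tool_rot: [3.14, -0.0, -0.201]
force: [1.0, -0.9, -3.0]
width: 18.5
```

Run:
```python
from h import *
C={n:calibration(n) for n in ['scene','side','wrist']}
for n in C: save(n,n+'5.png')
s=read_state();print(s['eef_pos'],s['tool_rot'],s['force'],s['width'],s['qpos'])
a=crop('scene5.png',340,130,500,230,5,'a.png');b=crop('side5.png',220,90,340,190,5,'a.png');w=cv2.imread('pics/wrist5.png')
o=np.zeros((600,800,3),np.uint8);o[:250,:400]=cv2.resize(a,(400,250));o[250:583,:400]=cv2.resize(b,(400,333));o[:250,400:]=cv2.resize(w,(400,250))
cv2.imwrite('pics/w5.png',o)
```

```text
[468.63470993 293.43914522 275.46967379] [ 3.14085571e+00 -3.90949668e-04 -2.03746570e-01] [ 0.85539203 -0.73713317 -3.83437499] 18.393450829207435 [-0.92566847  0.4740596   0.47325312  1.74434847 -0.25157489  0.98385977
 -2.13128488]
```

View pics/w5.png

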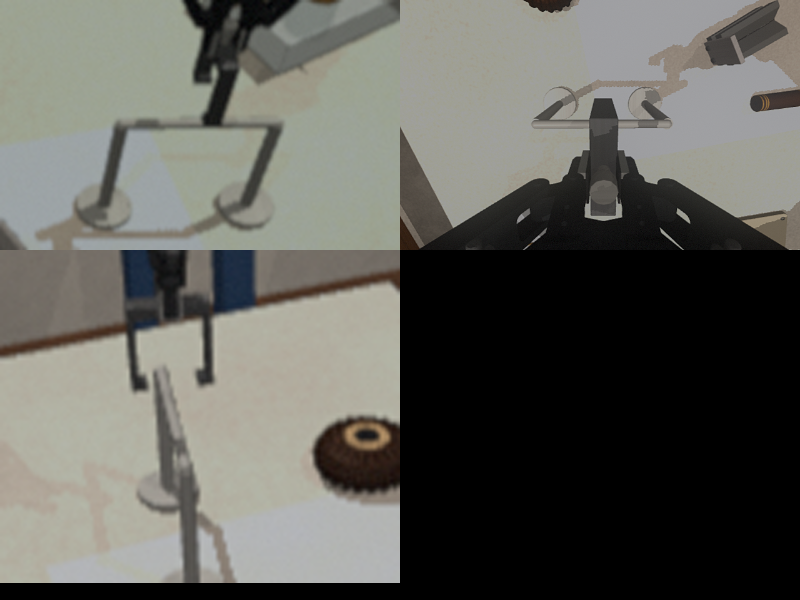

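Run:
```python
from h import *
c=calibration('wrist')
print(onz(c,211+2,198,160),onz(c,432,198,160))
```

```text
[486.  387.6 160. ] [448.2 204.3 160. ]
```

Call:
apply_moves([
  {"tx": -0.0015, "ty": 0.0025, "tz": -0.02, "rx": 0, "ry": 0, "rz": 0, "claw": 0.01},
  {"tx": -0.0015, "ty": 0.0025, "tz": -0.045, "rx": 0, "ry": 0, "rz": 0, "claw": 0.01},
  {"tx": -0.0015, "ty": 0.0025, "tz": -0.07, "rx": 0, "ry": 0, "rz": 0, "claw": 0.01},
  {"tx": -0.0015, "ty": 0.0025, "tz": -0.09, "rx": 0, "ry": 0, "rz": 0, "claw": 0.01},
  {"tx": -0.0015, "ty": 0.0025, "tz": -0.1, "rx": 0, "ry": 0, "rz": 0, "claw": 0.01},
  {"tx": -0.0015, "ty": 0.0025, "tz": -0.102, "rx": 0, "ry": 0, "rz": 0, "claw": 0.01},
  {"tx": -0.0015, "ty": 0.0025, "tz": -0.102, "rx": 0, "ry": 0, "rz": 0, "claw": 0.01},
])

```text
clock: 8.65
eef_pos: [467.2, 297.7, 173.8]
tool_rot: [-3.141, -0.001, -0.202]
force: [-0.4, 0.3, -2.6]
width: 18.2
```

Call:
apply_moves([
  {"tx": 0, "ty": 0, "tz": -0.001, "rx": 0, "ry": 0, "rz": 0, "claw": 0.01},
  {"tx": 0, "ty": 0, "tz": -0.002, "rx": 0, "ry": 0, "rz": 0, "claw": 0.01},
  {"tx": 0, "ty": 0, "tz": -0.003, "rx": 0, "ry": 0, "rz": 0, "claw": 0.01},
  {"tx": 0, "ty": 0, "tz": -0.003, "rx": 0, "ry": 0, "rz": 0, "claw": 0.01},
])

```text
clock: 9.05
eef_pos: [466.5, 298.2, 170.5]
tool_rot: [-3.141, -0.0, -0.201]
force: [-0.4, 0.1, -3.4]
width: 18.8
```

Call:
apply_moves([
  {"tx": 0, "ty": 0, "tz": -0.001, "rx": 0, "ry": 0, "rz": 0, "claw": 0.01},
  {"tx": 0, "ty": 0, "tz": -0.002, "rx": 0, "ry": 0, "rz": 0, "claw": 0.01},
  {"tx": 0, "ty": 0, "tz": -0.002, "rx": 0, "ry": 0, "rz": 0, "claw": 0.01},
])

```text
clock: 9.35
eef_pos: [466.7, 298.2, 169.2]
tool_rot: [-3.141, -0.0, -0.201]
force: [-2.2, -0.3, 5.3]
width: 18.3
```

Call:
apply_moves([
  {"tx": 0, "ty": 0, "tz": 0.0005, "rx": 0, "ry": 0, "rz": 0, "claw": 0.024},
  {"tx": 0, "ty": 0, "tz": 0.0005, "rx": 0, "ry": 0, "rz": 0, "claw": 0.03},
  {"tx": 0, "ty": 0, "tz": 0.0005, "rx": 0, "ry": 0, "rz": 0, "claw": 0.045},
  {"tx": 0, "ty": 0, "tz": 0.0005, "rx": 0, "ry": 0, "rz": 0, "claw": 0.05},
  {"tx": 0, "ty": 0, "tz": 0.0005, "rx": 0, "ry": 0, "rz": 0, "claw": 0.05},
  {"tx": 0, "ty": 0, "tz": 0.0005, "rx": 0, "ry": 0, "rz": 0, "claw": 0.05},
  {"tx": 0, "ty": 0, "tz": 0.02, "rx": 0, "ry": 0, "rz": 0, "claw": 0.05},
  {"tx": 0, "ty": 0, "tz": 0.05, "rx": 0, "ry": 0, "rz": 0, "claw": 0.05},
  {"tx": 0, "ty": 0, "tz": 0.09, "rx": 0, "ry": 0, "rz": 0, "claw": 0.05},
  {"tx": 0, "ty": 0, "tz": 0.12, "rx": 0, "ry": 0, "rz": 0, "claw": 0.06},
  {"tx": 0, "ty": 0, "tz": 0.12, "rx": 0, "ry": 0, "rz": 0, "claw": 0.06},
])

```text
clock: 10.45
eef_pos: [469.0, 299.0, 292.6]
tool_rot: [-3.135, -0.006, -0.201]
force: [0.6, -0.6, -0.1]
width: 59.8
```

Run:
```python
from h import *
s=calibration('scene');t=calibration('side')
print('rest scene',onz(s,196,247.6,8),onz(s,253,251.6,8),onz(s,258.6,227.4,8))
print('rest side',onz(t,318.3,278.9,8),onz(t,350,276.8,8))
f=lambda u,v,z:onz(s,190+u/5,212+(v-400)/5,z)
print('stem top edge/bot',f(75,455,28),f(285,475,28),f(70,515,28),f(280,540,28),'spigot',f(35,488,28))
```

```text
rest scene [ 459.7 -367.     8. ] [ 509.4 -205.8    8. ] [ 426.9 -177.4    8. ]
rest side [ 424.5 -183.2    8. ] [ 507.8 -211.4    8. ]
stem top edge/bot [ 390.9 -332.3   28. ] [ 432.5 -211.2   28. ] [ 434.2 -338.2   28. ] [ 478.3 -220.    28. ] spigot [ 410.2 -357.1   28. ]
```

Call:
apply_moves([
  {"tx": 0.0, "ty": -0.045, "tz": 0, "rx": 0, "ry": 0, "rz": 1.5, "claw": 0.07},
  {"tx": 0.02, "ty": -0.09, "tz": 0, "rx": 0, "ry": 0, "rz": 3, "claw": 0.07},
  {"tx": 0.04, "ty": -0.135, "tz": 0, "rx": 0, "ry": 0, "rz": 4.5, "claw": 0.07},
  {"tx": 0.05, "ty": -0.18, "tz": 0, "rx": 0, "ry": 0, "rz": 6, "claw": 0.07},
  {"tx": 0.05, "ty": -0.225, "tz": 0, "rx": 0, "ry": 0, "rz": 7.5, "claw": 0.07},
  {"tx": 0.05, "ty": -0.27, "tz": 0, "rx": 0, "ry": 0, "rz": 9, "claw": 0.07},
  {"tx": 0.05, "ty": -0.315, "tz": 0, "rx": 0, "ry": 0, "rz": 10.5, "claw": 0.07},
  {"tx": 0.04, "ty": -0.36, "tz": 0, "rx": 0, "ry": 0, "rz": 12, "claw": 0.07},
  {"tx": 0.02, "ty": -0.4, "tz": 0, "rx": 0, "ry": 0, "rz": 13.5, "claw": 0.07},
  {"tx": 0, "ty": -0.445, "tz": -0.02, "rx": 0, "ry": 0, "rz": 15, "claw": 0.07},
  {"tx": -0.015, "ty": -0.49, "tz": -0.03, "rx": 0, "ry": 0, "rz": 16.7, "claw": 0.07},
  {"tx": -0.03, "ty": -0.53, "tz": -0.04, "rx": 0, "ry": 0, "rz": 16.7, "claw": 0.07},
])

```text
clock: 11.65
eef_pos: [435.6, -232.9, 247.3]
tool_rot: [-3.141, -0.001, 1.261]
force: [0.6, -1.8, 0.2]
width: 69.9
```

Call:
apply_moves([
  {"tx": 0.0, "ty": -0.045, "tz": -0.04, "rx": 0, "ry": 0, "rz": 0, "claw": 0.07},
  {"tx": 0.0, "ty": -0.045, "tz": -0.05, "rx": 0, "ry": 0, "rz": 0, "claw": 0.07},
  {"tx": 0.0, "ty": -0.045, "tz": -0.05, "rx": 0, "ry": 0, "rz": 0, "claw": 0.07},
  {"tx": 0.0, "ty": -0.045, "tz": -0.05, "rx": 0, "ry": 0, "rz": 0, "claw": 0.07},
])

```text
clock: 12.05
eef_pos: [436.3, -276.1, 197.9]
tool_rot: [-3.14, -0.001, 1.257]
force: [0.6, -0.1, -0.3]
width: 70.0
```

```bash
cat >> h.py <<'E'
def frame(x,y,yaw):
    c,s=np.cos(yaw),np.sin(yaw); return lambda P: np.array([x,y,0])+np.array(P,float)@np.array([[c,-s,0],[s,c,0],[0,0,1]]).T
def scaled(c,k):
    c=dict(c);K=c['camera_matrix'].copy();K[:2]*=k;c['camera_matrix']=K;return c
def poly(a,c,P,col=(0,255,0)): cv2.polylines(a,[np.round(proj(c,P)*16).astype(int)],True,col,1,cv2.LINE_AA,4)
E
python3 - <<'E'
from h import *
C={n:calibration(n) for n in ['scene','side','wrist']}
for n in C: save(n,n+'6.png')
s=read_state();print(s['eef_pos'],s['tool_rot'],s['force'],s['width'],s['qpos'])
F=frame(443,-273.5,np.radians(-18)); G=frame(437,-275,np.radians(-18))
a=cv2.resize(cv2.imread('pics/wrist6.png'),(800,500),interpolation=cv2.INTER_CUBIC); c=scaled(C['wrist'],1.25)
poly(a,c,F([[-45,-85,8],[45,-85,8],[45,85,8],[-45,85,8]]))
poly(a,c,G([[-22,-60,28],[22,-60,28],[22,60,28],[-22,60,28]]),(0,0,255))
b=crop('scene6.png',350,140,450,220,3,'b.png'); d=crop('side6.png',240,100,340,180,3,'d.png')
o=np.zeros((600,800,3),np.uint8);o[:500]=a;o[360:600,:300]=b;o[360:600,500:]=d
cv2.imwrite('pics/w6.png',o)
E
```

```text
[ 437.51844242 -275.88703207  199.23444247] [ 3.13996297e+00 -3.74895823e-04  1.25891649e+00] [ 0.1500503  -0.78491912  0.60095524] 69.72826828470262 [ 0.37740757  0.48803603  0.18998523  1.92590823 -0.13309344  0.73804493
  0.33236603]
```

View pics/w6.png

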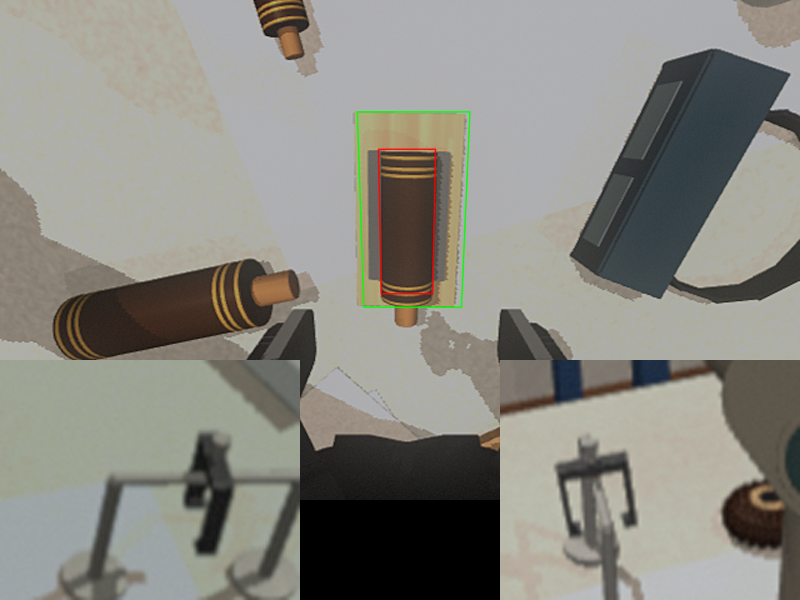

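Run:
```python
from h import *
c=scaled(calibration('wrist'),1.25)
G=frame(437,-275,np.radians(-18))
print(proj(c,G([[0,-60,50],[0,-60,28],[0,60,50],[0,60,28],[0,-85,28],[0,-85,38],[-22,0,28],[22,0,28]])).round(1))
```

```text
[[404.4 303.7]
 [404.5 293.1]
 [404.5 150.4]
 [404.6 149.3]
 [404.4 319.5]
 [404.4 324.8]
 [377.6 224.9]
 [431.4 225. ]]
```

Call:
apply_moves([
  {"tx": 0, "ty": 0.001, "tz": -0.045, "rx": 0, "ry": 0, "rz": 0, "claw": 0.07},
  {"tx": 0, "ty": 0.001, "tz": -0.09, "rx": 0, "ry": 0, "rz": 0, "claw": 0.07},
  {"tx": 0, "ty": 0.001, "tz": -0.13, "rx": 0, "ry": 0, "rz": 0, "claw": 0.07},
  {"tx": 0, "ty": 0.001, "tz": -0.155, "rx": 0, "ry": 0, "rz": 0, "claw": 0.07},
  {"tx": 0, "ty": 0.001, "tz": -0.17, "rx": 0, "ry": 0, "rz": 0, "claw": 0.065},
  {"tx": 0, "ty": 0.001, "tz": -0.178, "rx": 0, "ry": 0, "rz": 0, "claw": 0.06},
  {"tx": 0, "ty": 0.001, "tz": -0.178, "rx": 0, "ry": 0, "rz": 0, "claw": 0.055},
  {"tx": 0, "ty": 0.001, "tz": -0.178, "rx": 0, "ry": 0, "rz": 0, "claw": 0.055},
])

```text
clock: 13.0
eef_pos: [437.5, -276.0, 21.3]
tool_rot: [3.14, 0.0, 1.257]
force: [0.6, -0.5, 1.1]
width: 55.7
```

Call:
apply_moves([
  {"tx": 0, "ty": 0, "tz": -0.001, "rx": 0, "ry": 0, "rz": 0, "claw": 0.05},
  {"tx": 0, "ty": 0, "tz": -0.001, "rx": 0, "ry": 0, "rz": 0, "claw": 0.045},
  {"tx": 0, "ty": 0, "tz": -0.001, "rx": 0, "ry": 0, "rz": 0, "claw": 0.035},
  {"tx": 0, "ty": 0, "tz": -0.001, "rx": 0, "ry": 0, "rz": 0, "claw": 0.03},
  {"tx": 0, "ty": 0, "tz": -0.001, "rx": 0, "ry": 0, "rz": 0, "claw": 0.03},
  {"tx": 0, "ty": 0, "tz": -0.001, "rx": 0, "ry": 0, "rz": 0, "claw": 0.03},
])

```text
clock: 13.6
eef_pos: [437.2, -276.3, 20.6]
tool_rot: [3.14, 0.0, 1.256]
force: [-0.4, 1.1, 6.9]
width: 42.0
```

Call:
apply_moves([
  {"tx": 0, "ty": 0, "tz": 0.01, "rx": 0, "ry": 0, "rz": 0, "claw": 0.03},
  {"tx": 0, "ty": 0, "tz": 0.03, "rx": 0, "ry": 0, "rz": 0, "claw": 0.03},
  {"tx": 0, "ty": 0, "tz": 0.06, "rx": 0, "ry": 0, "rz": 0, "claw": 0.03},
  {"tx": 0, "ty": 0, "tz": 0.09, "rx": 0, "ry": 0, "rz": 0, "claw": 0.03},
  {"tx": 0.01, "ty": 0.025, "tz": 0.12, "rx": 0, "ry": 0, "rz": 1, "claw": 0.03},
  {"tx": 0.025, "ty": 0.06, "tz": 0.13, "rx": 0, "ry": 0, "rz": 2.2, "claw": 0.03},
  {"tx": 0.04, "ty": 0.095, "tz": 0.13, "rx": 0, "ry": 0, "rz": 3.4, "claw": 0.03},
  {"tx": 0.054, "ty": 0.13, "tz": 0.13, "rx": 0, "ry": 0, "rz": 4.6, "claw": 0.03},
  {"tx": 0.068, "ty": 0.165, "tz": 0.13, "rx": 0, "ry": 0, "rz": 5.8, "claw": 0.03},
  {"tx": 0.082, "ty": 0.2, "tz": 0.13, "rx": 0, "ry": 0, "rz": 7, "claw": 0.03},
  {"tx": 0.096, "ty": 0.235, "tz": 0.13, "rx": 0, "ry": 0, "rz": 7.7, "claw": 0.03},
  {"tx": 0.11, "ty": 0.27, "tz": 0.13, "rx": 0, "ry": 0, "rz": 7.7, "claw": 0.03},
])

```text
clock: 14.8
eef_pos: [546.6, -4.7, 150.0]
tool_rot: [3.142, 0.0, 1.93]
force: [0.4, -1.1, -1.6]
width: 41.8
```

Run:
```python
from h import *
C={n:calibration(n) for n in ['scene','side','wrist']}
for n in C: save(n,n+'7.png')
s=read_state();print(s['eef_pos'],s['tool_rot'],s['force'],s['width'],s['qpos'])
x,y,z=s['eef_pos'];yaw=s['tool_rot'][2]-np.pi/2;print(np.degrees(yaw))
F=frame(541,12.5,np.radians(20.5));G=frame(x,y,yaw);zz=z+7.4
o=np.zeros((600,800,3),np.uint8)
a=cv2.resize(cv2.imread('pics/wrist7.png'),(800,500),interpolation=cv2.INTER_CUBIC); c=scaled(C['wrist'],1.25)
poly(a,c,F([[-30,-50,50],[30,-50,50],[30,50,50],[-30,50,50]]))
poly(a,c,F([[-24,50,85],[24,50,85],[24,58,85],[-24,58,85]]))
t=np.linspace(0,2*np.pi,30)
poly(a,c,G([[22*np.cos(q),60,zz+22*np.sin(q)] for q in t]),(0,0,255))
o[:350]=a[:350]
def side(n,x0,y0,k):
    im=cv2.resize(cv2.imread('pics/%s7.png'%n),None,fx=k,fy=k,interpolation=cv2.INTER_CUBIC); c=scaled(C[n],k)
    poly(im,c,F([[-24,50,85],[24,50,85],[24,58,85],[-24,58,85]]))
    for q in(60,-60): poly(im,c,G([[22*np.cos(u),q,zz+22*np.sin(u)] for u in t]),(0,0,255))
    return im[y0*k:y0*k+250,x0*k:x0*k+400]
o[350:,:400]=side('scene',285,195,4);o[350:,400:]=side('side',280,170,4)
cv2.imwrite('pics/w7.png',o)
```

```text
[547.07220483  -2.42740652 149.76673477] [ 3.14032996e+00 -1.10486665e-03  1.93427418e+00] [-0.30857309 -0.51114146 -1.75128051] 42.221102766177694 [-0.05941967  0.58994239  0.02029702  1.8894143  -0.02073395  0.66158562
  0.33727463]
20.825746921279215
```

View pics/w7.png

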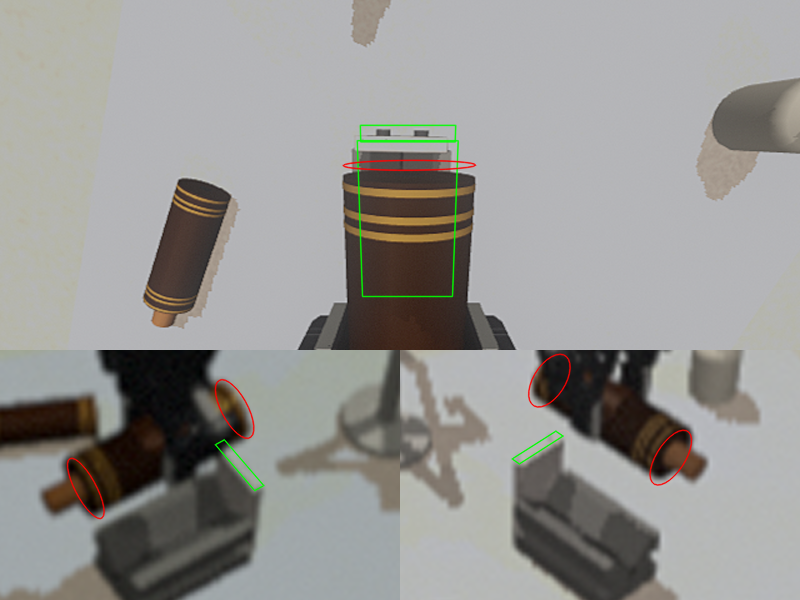

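Call:
apply_moves([
  {"tx": -0.0005, "ty": 0, "tz": -0.03, "rx": 0, "ry": 0, "rz": -0.06, "claw": 0.03},
  {"tx": -0.0005, "ty": 0, "tz": -0.055, "rx": 0, "ry": 0, "rz": -0.06, "claw": 0.03},
  {"tx": -0.0005, "ty": 0, "tz": -0.075, "rx": 0, "ry": 0, "rz": -0.06, "claw": 0.03},
  {"tx": -0.0005, "ty": 0, "tz": -0.085, "rx": 0, "ry": 0, "rz": -0.06, "claw": 0.03},
  {"tx": -0.0005, "ty": 0, "tz": -0.09, "rx": 0, "ry": 0, "rz": -0.06, "claw": 0.03},
  {"tx": -0.0005, "ty": 0, "tz": -0.09, "rx": 0, "ry": 0, "rz": -0.06, "claw": 0.03},
  {"tx": -0.0005, "ty": 0, "tz": -0.09, "rx": 0, "ry": 0, "rz": -0.06, "claw": 0.03},
])

```text
clock: 15.65
eef_pos: [546.6, -6.3, 60.2]
tool_rot: [3.14, 0.001, 1.923]
force: [-0.4, 0.1, -1.2]
width: 42.3
```

Run:
```python
from h import *
im=save('wrist','wrist8.png');save('scene','scene8.png');save('side','side8.png')
C={n:calibration(n) for n in ['scene','side','wrist']}
s=read_state();x,y,z=s['eef_pos'];yaw=s['tool_rot'][2]-np.pi/2;print(s['eef_pos'],np.degrees(yaw),s['force'])
d=np.array([x-541,y-12.5]);t=np.radians(20.5);print('blk',d@[np.cos(t),np.sin(t)],d@[-np.sin(t),np.cos(t)])
```

```text
[546.65898519  -6.01106488  60.20584276] 20.19821566659455 [ 0.5947261   0.01293721 -2.28654573]
blk -1.1820975101263265 -19.320618049393946
```

Call:
apply_moves([
  {"tx": 0.001, "ty": 0.0004, "tz": -0.002, "rx": 0, "ry": 0, "rz": 0.05, "claw": 0.03},
  {"tx": 0.001, "ty": 0.0004, "tz": -0.004, "rx": 0, "ry": 0, "rz": 0.05, "claw": 0.03},
  {"tx": 0.001, "ty": 0.0004, "tz": -0.004, "rx": 0, "ry": 0, "rz": 0.05, "claw": 0.03},
])

```text
clock: 16.1
eef_pos: [546.8, -5.5, 55.1]
tool_rot: [-3.141, -0.0, 1.928]
force: [0.0, 0.4, -0.8]
width: 42.1
```

Call:
apply_moves([
  {"tx": 0, "ty": 0, "tz": -0.001, "rx": 0, "ry": 0, "rz": 0, "claw": 0.03},
  {"tx": 0, "ty": 0, "tz": -0.001, "rx": 0, "ry": 0, "rz": 0, "claw": 0.03},
])

```text
clock: 16.3
eef_pos: [546.9, -5.6, 54.1]
tool_rot: [-3.141, -0.0, 1.928]
force: [-0.5, -0.6, -1.3]
width: 42.1
```

Call:
apply_moves([
  {"tx": 0, "ty": 0, "tz": -0.001, "rx": 0, "ry": 0, "rz": 0, "claw": 0.03},
  {"tx": 0, "ty": 0, "tz": -0.001, "rx": 0, "ry": 0, "rz": 0, "claw": 0.03},
])

```text
clock: 16.5
eef_pos: [546.9, -5.6, 53.2]
tool_rot: [-3.141, -0.0, 1.928]
force: [-0.3, -1.1, -1.4]
width: 42.1
```

Call:
apply_moves([
  {"tx": 0, "ty": 0, "tz": -0.001, "rx": 0, "ry": 0, "rz": 0, "claw": 0.03},
  {"tx": 0, "ty": 0, "tz": -0.001, "rx": 0, "ry": 0, "rz": 0, "claw": 0.03},
])

```text
clock: 16.7
eef_pos: [546.8, -5.7, 52.8]
tool_rot: [-3.141, -0.0, 1.928]
force: [-1.5, 0.1, 5.0]
width: 41.9
```

Call:
apply_moves([
  {"tx": -0.0007, "ty": 0.0019, "tz": 0, "rx": 0, "ry": 0, "rz": 0, "claw": 0.03},
  {"tx": -0.0014, "ty": 0.0037, "tz": 0, "rx": 0, "ry": 0, "rz": 0, "claw": 0.03},
  {"tx": -0.0021, "ty": 0.0056, "tz": 0, "rx": 0, "ry": 0, "rz": 0, "claw": 0.03},
  {"tx": -0.0021, "ty": 0.0056, "tz": 0, "rx": 0, "ry": 0, "rz": 0, "claw": 0.03},
])

```text
clock: 17.1
eef_pos: [545.2, -1.2, 52.8]
tool_rot: [3.141, 0.002, 1.927]
force: [-2.1, -5.0, 5.9]
width: 42.2
```

Call:
apply_moves([
  {"tx": -0.0004, "ty": 0.0009, "tz": 0, "rx": 0, "ry": 0, "rz": 0, "claw": 0.03},
  {"tx": -0.0007, "ty": 0.0019, "tz": 0, "rx": 0, "ry": 0, "rz": 0, "claw": 0.03},
  {"tx": -0.0007, "ty": 0.0019, "tz": 0, "rx": 0, "ry": 0, "rz": 0, "claw": 0.03},
])

```text
clock: 17.4
eef_pos: [544.6, 0.5, 52.8]
tool_rot: [3.141, 0.002, 1.927]
force: [-1.4, -5.0, 6.2]
width: 42.0
```

Still sliding friction only; continue.

Call:
apply_moves([
  {"tx": -0.0004, "ty": 0.0009, "tz": 0, "rx": 0, "ry": 0, "rz": 0, "claw": 0.03},
  {"tx": -0.0007, "ty": 0.0019, "tz": 0, "rx": 0, "ry": 0, "rz": 0, "claw": 0.03},
  {"tx": -0.0007, "ty": 0.0019, "tz": 0, "rx": 0, "ry": 0, "rz": 0, "claw": 0.03},
])

```text
clock: 17.7
eef_pos: [543.9, 2.4, 52.8]
tool_rot: [3.141, 0.002, 1.927]
force: [-0.8, -4.4, 5.9]
width: 42.0
```

Call:
apply_moves([
  {"tx": -0.0004, "ty": 0.0009, "tz": 0, "rx": 0, "ry": 0, "rz": 0, "claw": 0.03},
  {"tx": -0.0004, "ty": 0.0009, "tz": 0, "rx": 0, "ry": 0, "rz": 0, "claw": 0.03},
])

```text
clock: 17.9
eef_pos: [543.6, 3.3, 52.8]
tool_rot: [3.141, 0.002, 1.927]
force: [-0.5, -5.9, 4.9]
width: 42.0
```

Call:
apply_moves([
  {"tx": -0.0004, "ty": 0.0009, "tz": 0, "rx": 0, "ry": 0, "rz": 0, "claw": 0.03},
  {"tx": -0.0004, "ty": 0.0009, "tz": 0, "rx": 0, "ry": 0, "rz": 0, "claw": 0.03},
])

```text
clock: 18.1
eef_pos: [543.3, 4.0, 52.8]
tool_rot: [3.141, 0.002, 1.927]
force: [-0.6, -5.6, 5.8]
width: 41.8
```

Call:
apply_moves([
  {"tx": -0.0004, "ty": 0.0009, "tz": 0, "rx": 0, "ry": 0, "rz": 0, "claw": 0.03},
  {"tx": -0.0004, "ty": 0.0009, "tz": 0, "rx": 0, "ry": 0, "rz": 0, "claw": 0.03},
])

```text
clock: 18.3
eef_pos: [543.3, 4.0, 52.8]
tool_rot: [3.141, 0.003, 1.927]
force: [-0.9, -6.9, 4.2]
width: 41.7
```

Call:
apply_moves([
  {"tx": -0.0004, "ty": 0.0009, "tz": 0, "rx": 0, "ry": 0, "rz": 0, "claw": 0.03},
  {"tx": -0.0004, "ty": 0.0009, "tz": 0, "rx": 0, "ry": 0, "rz": 0, "claw": 0.03},
])

```text
clock: 18.5
eef_pos: [543.3, 4.0, 52.8]
tool_rot: [3.14, 0.005, 1.926]
force: [0.8, -8.8, 3.8]
width: 42.0
```

Call:
apply_moves([
  {"tx": 0, "ty": 0, "tz": -0.0005, "rx": 0, "ry": 0, "rz": 0, "claw": 0.03},
  {"tx": 0, "ty": 0, "tz": -0.001, "rx": 0, "ry": 0, "rz": 0, "claw": 0.03},
  {"tx": 0, "ty": 0, "tz": -0.001, "rx": 0, "ry": 0, "rz": 0, "claw": 0.03},
])

```text
clock: 18.8
eef_pos: [543.3, 4.0, 52.7]
tool_rot: [3.14, 0.005, 1.926]
force: [0.4, -8.3, 12.9]
width: 41.8
```

Run:
```python
from h import *
f=[]
for i in range(8):
    im=save(['side','scene','wrist'][i%3],'n%d.png'%i); s=read_state(); f.append(np.r_[s['force'],s['torque']])
f=np.array(f);print(f.mean(0).round(2),f.std(0).round(2)); t=np.radians(20.5);m=f.mean(0)
print('blk',m[:2]@[np.cos(t),np.sin(t)],m[:2]@[-np.sin(t),np.cos(t)],s['eef_pos'],s['tool_rot'],s['clock'])
o=np.zeros((600,800,3),np.uint8)
o[:300,:400]=crop('n1.png',285,195,365,255,5,'x.png');o[:300,400:]=crop('n0.png',290,170,370,230,5,'x.png')
o[300:,:480]=cv2.resize(cv2.imread('pics/n2.png'),(480,300))
o[300:600,480:800]=cv2.resize(cv2.imread('pics/n1.png')[130:230,340:447],(320,300))
cv2.imwrite('pics/w9.png',o)
```

```text
[-0.72 -8.99 12.48 -1.87  0.26  0.32] [0.4  0.36 0.49 0.04 0.02 0.04]
blk -3.8258031702905932 -8.166045433185124 [543.34264815   3.95476299  52.72007252] [3.1398964  0.00458524 1.92601743] 19.2
```

View pics/w9.png

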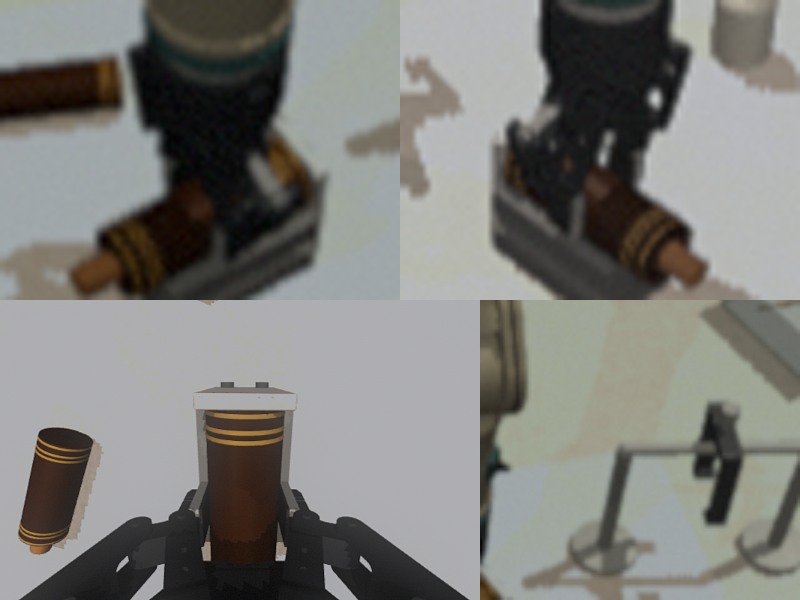

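Call:
apply_moves([
  {"tx": -0.0005, "ty": -0.0002, "tz": -0.0001, "rx": 0, "ry": 0, "rz": 0, "claw": 0.03},
  {"tx": -0.0011, "ty": -0.0004, "tz": -0.0002, "rx": 0, "ry": 0, "rz": 0, "claw": 0.03},
  {"tx": -0.0011, "ty": -0.0004, "tz": -0.0002, "rx": 0, "ry": 0, "rz": 0, "claw": 0.03},
  {"tx": -0.0011, "ty": -0.0004, "tz": -0.0002, "rx": 0, "ry": 0, "rz": 0, "claw": 0.03},
])

```text
clock: 19.6
eef_pos: [543.3, 4.0, 52.7]
tool_rot: [3.138, 0.005, 1.926]
force: [0.6, -8.4, 11.8]
width: 41.9
```

Run:
```python
from h import *
f=[]
for i in range(8):
    get_image('side'); s=read_state(); f.append(s['force'])
m=np.mean(f,0);t=np.radians(20.5)
print(m.round(2),'blk',m[:2]@[np.cos(t),np.sin(t)],m[:2]@[-np.sin(t),np.cos(t)],s['eef_pos'],s['tool_rot'],s['width'],s['clock'])
```

```text
[ 1.02 -8.36 12.13] blk -1.9731266273119028 -8.185640665034652 [543.31220394   3.9612808   52.72599467] [3.13776622 0.0048764  1.92613771] 42.13696444876387 20.0
```

Call:
apply_moves([
  {"tx": -0.0005, "ty": -0.0002, "tz": -0.0003, "rx": 0, "ry": 0, "rz": 0, "claw": 0.03},
  {"tx": -0.0005, "ty": -0.0002, "tz": -0.0003, "rx": 0, "ry": 0, "rz": 0, "claw": 0.03},
  {"tx": -0.0005, "ty": -0.0002, "tz": -0.0003, "rx": 0, "ry": 0, "rz": 0, "claw": 0.03},
  {"tx": -0.0005, "ty": -0.0002, "tz": -0.0003, "rx": 0, "ry": 0, "rz": 0, "claw": 0.03},
])

```text
clock: 20.4
eef_pos: [543.3, 4.0, 52.7]
tool_rot: [3.137, 0.005, 1.926]
force: [1.3, -7.7, 14.4]
width: 41.9
```

Run:
```python
from h import *
f=[]
for i in range(6):
    get_image('side'); s=read_state(); f.append(s['force'])
m=np.mean(f,0);t=np.radians(20.5)
print(m.round(2),'blk',m[:2]@[np.cos(t),np.sin(t)],m[:2]@[-np.sin(t),np.cos(t)],s['eef_pos'],s['clock'])
if 11<m[2]<18: print(finish_job())
```

```text
[ 0.73 -7.78 13.67] blk -2.0377779376972778 -7.545683860557138 [543.29830959   3.98156652  52.69443834] 20.7
the job is handed in; nothing more can be done
None
```

I finished the job and handed it in at about 21 s of the 64 s allowed. The stem is pressed in the V-block and still held there, ready for you to mark.

- **Clamp:** I slid it off the open end of the V-block and hung it astride the middle of the tool bar. Scene and side pictures taken after release show it hanging freely.
- **Stem:** I laid the middle-sized one along the V with its foot against the end stop and the spigot out at the open end. It stopped moving as the push towards the stop rose past what sliding friction could account for, and the last pictures show it seated.
- **Last force readings:** The downward push is about 13.7 N, with about 7.5 N towards the stop. About 2 N sideways remains, so by my estimate both flanks carry load, but unequally.
- **Checks that disagreed:**
  - The stem's axis sits about 2 mm higher in the grip than I had worked out, so it touched the V a little lower in the tool's travel than expected. It also sits roughly 1–2 mm off along its length. I relied on the contact forces for the final seating instead.
  - The gripper read about 42 mm on the 44 mm barrel, and about 18.5 mm on the 20 mm clamp crossbar.
- **Not checked:** I aimed no separate last look at the bottle, jar, knop and visor. The arm's path kept clear of them.

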